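# Close the dish rack's sliding stop on the ramekins

### The arm

A 6-joint arm with a two-finger parallel gripper is mounted at the origin on the work surface. World frame = base frame: x ahead of the robot, y to its left, z up, the work surface at z = 0. Lengths are in mm, angles in rad, forces in N, time in s.
With the tool pointing down it reaches from about 275 to 750 mm from the base axis. Payload 10.2 kg.
Tool frame: the origin (TCP) lies at the very end of the fingers, on their centre line; the grasp point (between the pads) lies 19 mm behind it (ctrl.grip_depth is the distance from the TCP to the grasp point, in mm); z points along the fingers, x is the direction in which the jaws open and shut, and the axes are right-handed (so a half turn about z gives the same grasp; the last joint's range is limited). The gripper opens to 85 mm and grips with 20 to 120 N. Pads are 22 mm wide; open, the fingers measure 114 mm over their backs; the gripper's body (76 mm by 85 mm) begins 54 mm behind the grasp point. The pads swing forward as they close: fully open they stand 13 mm farther back than shut.
Start: joints at [0.947, 0.313, 1.498, -0, 1.331, -0.223], TCP at [204.844, 483.394, 231.294] pointing down, gripper open.
Joint ranges: [-2.94, 2.94], [-0.97, 2.17], [0.19, 2.56], [-1.23, 4.37], [0.02, 3.11], [-2.88, 2.88]. Speed limits (rad/s): [2.39, 2.39, 3.01, 3.14, 3.14, 3.14].

### API

Orientations are given as a unit quaternion [w, x, y, z].
In Python, from rig import ctrl gives the robot as it stands.
- The arm moves only by the tool play_rows, never from a script. Its argument "motion" is a list of rows, each a list of 2 entries, a list of its own where there are three numbers: the shift along the tool's x, y, z in mm, then the turn, a rotation vector about the tool's x, y, z in degrees. A call has 1 to 20 rows; each row shifts and turns the commanded pose from where the row before left it, along the tool's axes as they then stand; what a row does not reach is not made up. A row lasts 1/12 s, in which the tool goes at most 41.7 mm and 7.16 degrees, less where a joint would pass 70% of its speed; a pose out of reach is approached as far as the arm can. A call with a gripper value outside its range is refused whole. "fingers" is the finger opening in mm, from 0 to 85.4, set as the call begins (left out, the last holds). The fingers move at their own pace and stop on an object; "squeeze" is the grip in N (left out, the last holds). Time passes only in rows, so rows that do not move let the fingers close. It gives the time, the measured TCP pose, the force and the opening at its end, in the units of the state.
- ctrl.sense(): the state, without advancing time (a new reading comes with each control period).
- ctrl.capture(name): name is "scene" or "top" or "wrist"; returns the picture (420x560x3 uint8, red, green, blue); there is no depth.
- ctrl.get_calibration(name): a dict with "K" (3x3 intrinsics, pixels), "R" (3x3) and "t" (3): a world point X has camera coordinates R X + t; the wrist camera has in their place "tool_from_camera" (4x4, takes a point from camera to tool coordinates, whose origin is the TCP and whose axes are the tool frame's). Camera axes: x right, y down, z forward; pixel columns grow to the right and rows downward; lengths in mm; the calibration is good to about 2 mm. A picture is of the moment at which its call begins: read the wrist's pose just before it. get_calibration takes no time and is no camera call.
- ctrl.finish_job(): hands the job in, once; it reports no verdict.
Trained networks look in the newest picture that a camera, given by its name, has taken for a name from the list of things; names that differ only in an ending like _2 or _b are one class to them, and where a whole thing is asked for, a point or a joint stands for the part that bears it (a point fixed in the world has none). Each returns a list of dicts, best first, with "p" (0 to 1); they miss things now and then, are a little off and sometimes report something else, mostly with a low value. They report only what shows in the picture. A call takes as long as a camera call. They do not tell look-alikes from the thing itself.
- ctrl.spot_in(camera, name): "position" ([column, row] as shares, 0 to 1, of the picture: columns of its width, rows of its height, amid what is visible of it).
The state is a dict: "time_s": time; "joints": joint angles; "dq": joint speeds; "tau": joint torques, N m; "eef_pos": TCP position; "ee_rot": TCP orientation; "force": force on the tool from outside, world axes, zero at the start; "wrist_torque": the same for the moment, N m; "grip_width": opening from 0.0 (shut) to 1.0 (fully open).
Only numpy, scipy, OpenCV 4.12 (cv2) and the standard library are available. Lean on these libraries where they do the work, as an engineer would, in place of code of your own. Each camera call takes 0.05 s, during which the arm holds its last target. There are 200 camera calls.

### The job

On the dish rack, swing the clamp lever open, slide the stop along its rail until it touches the stack of ramekins, and swing the lever fully closed again so that the stop stays locked right against the stack. Do not shove the stack along, tip it, or disturb the other crockery; leave everything at rest.

Things in the scene. Friction and masses are not known exactly. Their poses are not given: they have to be found in the camera images.
- rack: Fixed dish rack: board 18 mm thick, x -50 to 170, y -300 to 260 mm, a 22 mm square steel rail along y on it. Origin on the counter under the rail; x away from the robot, y the way the stop closes, z up. Wire shelf 250 mm up: 8 mm wires along y at x = -25, 35, 95, 155 mm, y -275 to 235, on two rear posts. A vertical tool over the rail hits it: reach in under the front wire, tilted some 35 degrees.
- carriage: The sliding stop: grey plastic carriage that runs 200 mm along the rail to the rack's +y, axes as the rack. Block 50 (x) x 140 (y) mm, underside 43 and top 68 mm above the counter; origin at the middle of its underside. Clamp lever at its -y end, grip tab 83 mm from it, aluminium stop plate at its +y end. About 5 N of friction with the lever open; clamped to the rail with it closed.
- tab_top (a point): Middle of the top of the carriage's upright grip tab: 30 (x) x 14 (y) mm, standing 60 mm above the carriage to 128 mm above the counter. Grip it across its 14 mm to slide the carriage.
- stop_face (a point): On the flat +y face of the stop plate, the face that is to touch the ramekins, 60 mm above the counter; axes as the rack. The plate is upright, 8 mm thick, x -20 to 135 mm, top 93 mm above the counter.
- lever (a joint): Clamp lever, rad: 0 = fully closed (locked; points to the robot, 10 degrees above level), grows as its end is swung up and back to 1.1 = fully open. A cam grips the rail below about 0.5 rad: closing needs up to some 15 N at the handle; above that it is free but stiff (2 N) and stays where left. It turns about a level pivot along the rack's y.
- lever_bar (a point): Centre of the lever's handle, a black round crossbar along the rack's y: 36 mm long, 16 mm diameter, on a 12 mm wide steel bar 75 mm from the pivot. It can be pinched by its two end faces and swung. Closed, it is 64 mm above the counter; open, about 120.
- lever_pivot (a point): Centre of the lever's level pivot, 51 mm above the counter.
- ramekins: Loose stack of three nested white ramekins, one rigid piece, about 1.3 kg: 100 mm rim diameter, 122 mm tall, standing on the board (18 mm above the counter) on the +y side of the stop plate. Origin at the centre of its underside.
- ramekin_axis (a point): On the stack's axis, 50 mm above its underside; the rims lie 50 mm from the axis.
- pepper_pot: Bystander: turned dark wood pepper pot, 40 mm diameter, 70 mm tall, on the board's -y end. Origin under its centre.
- ramekin_single: Bystander: small white cup, 60 mm diameter, 40 mm tall, at the board's +y end. Origin under its centre.
- pink_mug: Bystander: pink mug, 82 mm diameter, 90 mm tall. Origin under its centre.
- lidded_mug: Bystander: white lidded jar, 80 mm diameter, 100 mm tall. Origin under its centre.
- cone_cup: Bystander: green cone, 90 mm across the foot, 100 mm tall. Origin under its centre.
- tea_cup: Bystander: white cup, 84 mm diameter, 60 mm tall. Origin under its centre.
- spoon: Bystander: spoon lying flat on the counter between the robot and the rack.
There are look-alikes about, which are no part of the job. Leave any blue or purple look-alike of the ramekins alone.

How it is judged (in metres and radians):
On the way, in this order (a step that is already met when the one before it is completed fails the run):
1. the clamp lever is swung open while the stop still stands clear of the ramekins (value of joint lever above 0.7 rad and y of ramekin_axis in the frame of stop_face above 0.07 m), for 0.2 s.
2. with the lever open, the stop plate touches the ramekins (value of joint lever above 0.6 rad and contact force between carriage and ramekins above 0.3 N), for 0.1 s.
At the end, for the whole second after the job is handed in: The lever is closed (within 0.15 rad of fully closed), the stop plate's face is within 3 mm of the ramekins' rims, the stack stands upright, at rest and no more than 12 mm from where it was, and the carriage is at rest (value of joint lever below 0.15 rad and y of ramekin_axis in the frame of stop_face between 0.047 and 0.053 m and distance of ramekins from where it was at the start of the episode below 0.012 m and angle between ramekins's own z axis and vertical below 0.08 rad and linear speed of ramekins below 0.01 m/s and linear speed of carriage below 0.005 m/s); the robot touches nothing.
It fails at once if the ramekins are shoved more than 15 mm or tipped (distance of ramekins from where it was at the start of the episode above 0.015 m or angle between ramekins's own z axis and vertical above 0.2 rad).
It fails at once if other crockery is disturbed (moved more than 30 mm) (distance of any of pepper_pot, ramekin_single, pink_mug, lidded_mug, cone_cup, tea_cup, spoon from where it was at the start of the episode above 0.03 m).
It also fails if it takes over 61 s, if anything falls off the work surface, if the arm or the gripper's body presses on something with over 40 N, if the wrist force passes 120 N, or if a joint passes its speed limit or range.

## Working session

There is one attempt and no reset: what is moved stays moved. The work goes in short steps, Python scripts to look and compute and a tool call to move; the robot and the scene stay as the last step left them, time stands still between calls to the robot, and variables do not carry over. Pictures are saved under pics/ and viewed, about 8 in all and at most 12, crops included, and the job is handed in when it is done.

Besides the shell and the picture viewer there is one more tool, called after "Call:" by a JSON object that holds its "fn" and its "kwargs". play_rows: Moves the arm, as the interface text tells. Its arguments: {"type":"object","properties":{"motion":{"type":"array"},"fingers":{"type":"number"},"squeeze":{"type":"number"}},"required":["motion"]}

```bash
mkdir -p pics; ls; cat > h.py <<'E'
import numpy as np, cv2
from rig import ctrl
from scipy.spatial.transform import Rotation as R
def save(cam,name):
    im=ctrl.capture(cam); cv2.imwrite(f'pics/{name}.png',im[:,:,::-1]); return im
E
python3 - <<'E'
from h import *
for c in ['scene','top']:
    save(c,c+'0'); k=ctrl.get_calibration(c); print(c,{a:np.round(b,3).tolist() for a,b in k.items()})
    for n in ['rack','carriage','tab_top','stop_face','lever_bar','lever_pivot','ramekins','ramekin_axis','pepper_pot','ramekin_single','spoon','pink_mug']:
        print(n,[(round(d['p'],2),np.round(np.array(d['position'])*[560,420],1).tolist()) for d in ctrl.spot_in(c,n)[:3]])
print(ctrl.sense())
k=ctrl.get_calibration('wrist');print(k)
a=cv2.imread('pics/scene0.png');b=cv2.imread('pics/top0.png')
E
```

```text
pics
scene {'K': [[406.594, 0.0, 278.295], [0.0, 406.594, 207.599], [0.0, 0.0, 1.0]], 'R': [[0.631, 0.776, -0.015], [0.49, -0.414, -0.767], [-0.601, 0.477, -0.641]], 't': [-354.676, -195.142, 1609.155]}
rack []
carriage [(0.82, [273.0, 242.3])]
tab_top [(0.86, [273.3, 242.9])]
stop_face [(0.86, [269.2, 243.6]), (0.55, [314.4, 164.6])]
lever_bar []
lever_pivot [(0.42, [232.5, 237.0])]
ramekins [(0.92, [344.9, 273.4]), (0.8, [219.4, 201.9]), (0.79, [285.5, 173.9])]
ramekin_axis [(0.95, [287.1, 171.2]), (0.92, [333.6, 218.3]), (0.84, [216.2, 197.7])]
pepper_pot [(0.53, [234.1, 285.3])]
ramekin_single [(0.59, [355.8, 206.5])]
spoon []
pink_mug [(0.74, [313.0, 162.1]), (0.72, [334.5, 218.0])]
top {'K': [[426.631, 0.0, 277.496], [0.0, 426.631, 216.065], [0.0, 0.0, 1.0]], 'R': [[-0.028, -1.0, -0.002], [-0.998, 0.028, -0.057], [0.057, 0.001, -0.998]], 't': [3.004, 573.299, 1557.026]}
rack [(0.63, [283.8, 192.1]), (0.22, [239.2, 183.0]), (0.22, [398.4, 282.8])]
carriage [(0.79, [306.9, 206.5])]
tab_top [(0.8, [303.3, 205.3])]
stop_face [(0.62, [305.0, 208.6])]
lever_bar [(0.46, [317.3, 218.0]
[... 844 characters left out ...]
01,  1.00795696e-05]), 'force': array([-0.06999198,  0.80362861,  0.18566988]), 'wrist_torque': array([ 0.0013141 ,  0.01219235, -0.02515514]), 'grip_width': 1.0028119985257153}
{'K': array([[342.91638212,   0.        , 278.22847257],
       [  0.        , 342.91638212, 205.074099  ],
       [  0.        ,   0.        ,   1.        ]]), 'tool_from_camera': array([[ 9.99999597e-01,  2.33136164e-04,  8.66472494e-04,
        -4.42197004e-01],
       [-4.82751569e-04,  9.53775580e-01,  3.00519401e-01,
        -7.73604345e+01],
       [-7.56358365e-04, -3.00519698e-01,  9.53775308e-01,
        -1.43138776e+02],
       [ 0.00000000e+00,  0.00000000e+00,  0.00000000e+00,
         1.00000000e+00]])}
```

```bash
python3 - <<'E'
import cv2
a=cv2.imread('pics/scene0.png');b=cv2.imread('pics/top0.png')
cv2.imwrite('pics/s1.png',cv2.resize(a[110:350,150:450],(800,640),interpolation=3)[:600])
cv2.imwrite('pics/t1.png',cv2.resize(b[100:320,160:440],(760,597),interpolation=3))
E
```

```text
(no output)
```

View pics/s1.png

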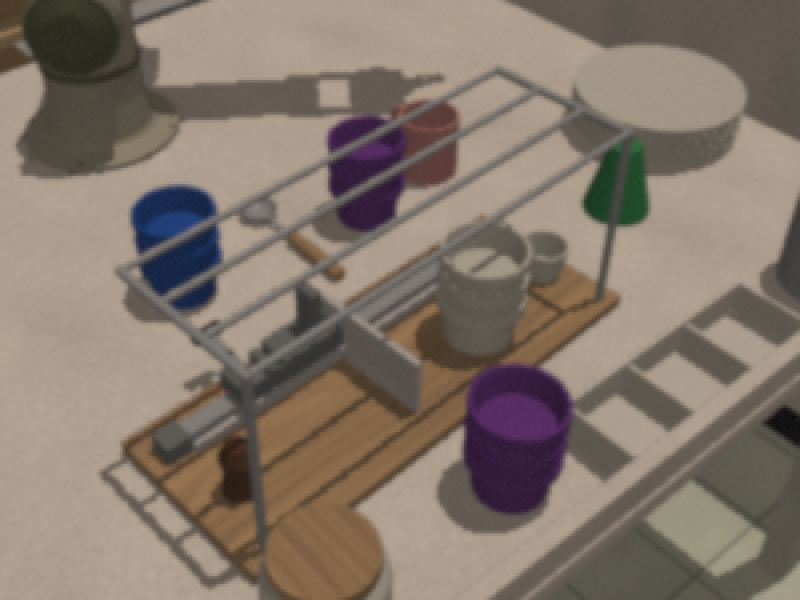

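View pics/t1.png

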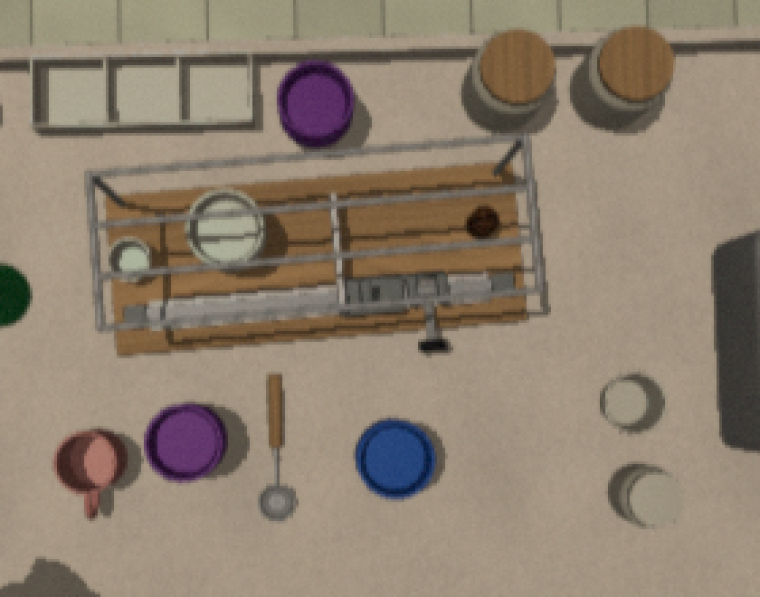

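```bash
cat > fit.py <<'E'
from h import *
from scipy.optimize import least_squares
T=lambda u,v:(u/2.714+160-.3,v/2.714+100-.3); S=lambda u,v:(u/2.667+150-.3,v/2.667+110-.3)
# params X,Y,yaw,s(carriage origin y), rx, ry (rack frame ramekins); plate face at s+p
obs=[('top',T(117,355),lambda p:(-50,260,18)),('top',T(527,318),lambda p:(-50,-300,18)),('top',T(517,163),lambda p:(170,-300,18)),
('scene',S(125,447),lambda p:(-50,-300,18)),('scene',S(618,298),lambda p:(170,260,18)),
('top',T(227,229),lambda p:(p[4],p[5],140)),('scene',S(484,250),lambda p:(p[4],p[5],140)),
('top',T(433,345),lambda p:(p[7],p[3]-p[6],64)),
('top',T(337,195),lambda p:(135,p[3]+p[8]-4,93)),('scene',S(420,370),lambda p:(135,p[3]+p[8],93)),('scene',S(345,317),lambda p:(-20,p[3]+p[8],93)),
('top',T(375,291),lambda p:(0,p[3]+p[9],128)),('scene',S(306,287),lambda p:(0,p[3]+p[9],128)),
]
cal={c:ctrl.get_calibration(c) for c in('top','scene')}
def W(p,q):
    c,s=np.cos(p[2]),np.sin(p[2]); return np.array([p[0]+c*q[0]-s*q[1],p[1]+s*q[0]+c*q[1],q[2]])
def proj(c,X):
    k=cal[c]; v=k['K']@(k['R']@X+k['t']); return v[:2]/v[2]
def res(p): return np.ravel([proj(c,W(p,f(p)))-o for c,o,f in obs])
if __name__=='__main__':
    r=least_squares(res,[550,0,-.05,-100,80,100,60,-75,70,0],x_scale=[100,100,1]+[100]*7,loss='soft_l1'); p=r.x
    print(np.round(p,3)); print(np.round(res(p).reshape(-1,2),1).tolist())
    np.save('p.npy',p)
    for n,q in dict(tab=(0,p[3]+p[9],128),bar=(p[7],p[3]-p[6],64),face=(-20,p[3]+p[8],60),ram=(p[4],p[5],68),wireF=(-25,p[3],250)).items(): print(n,np.round(W(p,q),1))
E
python3 fit.py
```

```text
[ 5.93332e+02  5.68100e+00  6.00000e-02 -1.24738e+02  9.13730e+01
  9.01320e+01  3.74870e+01 -7.53730e+01  7.48860e+01  4.08390e+01]
[[0.3, -0.1], [0.8, 0.2], [-1.3, -1.7], [-2.2, -1.0], [1.8, -0.1], [-0.2, -0.1], [-0.2, 0.0], [0.0, 0.0], [0.0, -1.7], [-0.1, -1.2], [-10.2, -9.1], [-1.6, -0.6], [-0.4, 1.8]]
tab [598.4 -78.1 128. ]
bar [ 527.9 -160.8   64. ]
face [576.4 -45.3  60. ]
ram [679.1 101.2  68. ]
wireF [ 575.9 -120.3  250. ]
```

```bash
cat >> h.py <<'E'
def Rt(tilt,psi=0.06):
    a=np.radians(tilt); c,s=np.cos(psi),np.sin(psi)
    x=np.array([-s,c,0]); z=np.array([np.sin(a)*c,np.sin(a)*s,-np.cos(a)]); return np.c_[x,np.cross(z,x),z]
def cur():
    s=ctrl.sense(); return np.array(s['eef_pos']),R.from_quat(np.roll(s['ee_rot'],-1)).as_matrix(),s
def go(tcp,tilt,n,psi=0.06,start=None):
    "straight rows from the measured pose (or start=(p,tilt)) to tcp/tilt"
    if start is None: p,M,_=cur()
    else: p,M=np.array(start[0],float),Rt(start[1],psi)
    G=Rt(tilt,psi); w=R.from_matrix(M.T@G).as_rotvec(); d=(np.array(tcp)-p)/n
    print('total world',np.round(np.array(tcp)-p,1),'tool',np.round(M.T@(np.array(tcp)-p),1),'turn deg',np.round(np.degrees(w),2))
    rows=[[np.round(R.from_rotvec(w*i/n).as_matrix().T@M.T@d,1).tolist(),np.round(np.degrees(w)/n,2).tolist()] for i in range(n)]
    print(str(rows).replace(' ',''))
E
python3 - <<'E'
from fit import *
p=np.load('p.npy')
def ray(c,o,z):
    k=cal[c]; C=-k['R'].T@k['t']; d=k['R'].T@np.linalg.inv(k['K'])@np.array([*o,1]); return C+d*(z-C[2])/d[2]
print('blue',ray('top',T(395,458),122),'purple',ray('top',T(187,441),122),'pepper',ray('top',T(483,222),80))
bar=W(p,(p[7],p[3]-p[6],64)); M=Rt(15)
print(M)
tcp=bar+19*M[:,2]; pre=tcp-110*M[:,2]; print(bar,tcp,pre)
go(pre,15,20)
E
```

```text
blue [ 385.40167472 -102.70957214  122.        ] purple [413.88678431 158.54104975 122.        ] pepper [ 686.58539717 -230.01028459   80.        ]
[[-0.05996401  0.96418768  0.25835331]
 [ 0.99820054  0.05792078  0.01551983]
 [ 0.          0.25881905 -0.96592583]]
[ 527.88609906 -160.79651254   64.        ] [ 532.79481196 -160.50163583   45.6474093 ] [ 504.37594779 -162.20881679  151.89925019]
total world [ 299.5 -645.6  -79.4] tool [-477.6  527.7   79.4] turn deg [-14.73   3.45 -26.25]
[[[-23.9,26.4,4.0],[-0.74,0.17,-1.31]],[[-24.5,25.8,4.2],[-0.74,0.17,-1.31]],[[-25.1,25.2,4.5],[-0.74,0.17,-1.31]],[[-25.7,24.5,4.7],[-0.74,0.17,-1.31]],[[-26.2,23.9,5.0],[-0.74,0.17,-1.31]],[[-26.8,23.2,5.2],[-0.74,0.17,-1.31]],[[-27.3,22.5,5.4],[-0.74,0.17,-1.31]],[[-27.9,21.8,5.6],[-0.74,0.17,-1.31]],[[-28.4,21.1,5.8],[-0.74,0.17,-1.31]],[[-28.9,20.3,6.0],[-0.74,0.17,-1.31]],[[-29.3,19.6,6.1],[-0.74,0.17,-1.31]],[[-29.8,18.8,6.3],[-0.74,0.17,-1.31]],[[-30.2,18.1,6.4],[-0.74,0.17,-1.31]],[[-30.7,17.3,6.6],[-0.74,0.17,-1.31]],[[-31.1,16.5,6.7],[-0.74,0.17,-1.31]],[[-31.5,15.7,6.8],[-0.74,0.17,-1.31]],[[-31.8,14.9,6.9],[-0.74,0.17,-1.31]],[[-32.2,14.1,7.0],[-0.74,0.17,-1.31]],[[-32.5,13.2,7.1],[-0.74,0.17,-1.31]],[[-32.8,12.4,7.1],[-0.74,0.17,-1.31]]]
```

Call:
{"fn": "play_rows", "kwargs": {"motion": [[[0,0,0],[0,0,-6.55]],[[0,0,0],[0,0,-6.55]],[[0,0,0],[0,0,-6.55]],[[0,0,0],[0,0,-6.55]],[[-20,8,0],[0,0,0]],[[-36,14,0],[0,0,0]],[[-36,14,0],[0,0,0]],[[-36,14,0],[0,0,0]],[[-36,14,0],[0,0,0]],[[-36,14,0],[0,0,0]],[[-36,14,0],[0,0,0]],[[-36,14,0],[0,0,0]],[[-36,14,0],[0,0,0]],[[-36,14,0],[0,0,0]],[[-36,14,0],[0,0,0]],[[-36,14,0],[0,0,0]],[[-36,14,0],[0,0,0]],[[-36,14,0],[0,0,0]],[[-36,14,0],[0,0,0]],[[-36,14,0],[0,0,0]]], "fingers": 85}}

```text
time_s: 2.97
eef_pos: [454.5, -65.5, 231.4]
ee_rot: [0.0, 0.687, 0.727, 0.0]
force: [1.5, 1.0, 0.1]
grip_width: 0.994
```

Call:
{"fn": "play_rows", "kwargs": {"motion": [[[-36,14,0],[-5,0,0]],[[-36,14,0],[-5,0,0]],[[-15,5,0],[-5,0,0]],[[0,0,20],[0,0,0]],[[0,0,20],[0,0,0]],[[0,0,20],[0,0,0]],[[0,0,0],[0,0,0]],[[0,0,0],[0,0,0]]], "fingers": 60}}

```text
time_s: 3.63
eef_pos: [507.2, -147.4, 175.3]
ee_rot: [0.089, 0.681, 0.721, 0.095]
force: [-0.2, -0.7, 1.3]
grip_width: 0.704
```

```bash
python3 - <<'E'
from h import *
p,M,s=cur(); print(s['time_s'],p,s['force'],s['grip_width']);print(np.round(M-Rt(15),3))
save('wrist','w1')
for n in ['lever_bar','lever_pivot','tab_top','carriage','stop_face']:
    print(n,[(round(d['p'],2),np.round(np.array(d['position'])*[560,420],1).tolist()) for d in ctrl.spot_in('wrist',n)[:3]])
E
```

```text
3.6333 [ 507.15518261 -147.36827784  175.27807797] [-0.18320663 -0.74700329  1.33996177] 0.7041242519147608
[[ 0.003  0.    -0.001]
 [ 0.    -0.003 -0.   ]
 [ 0.001 -0.001 -0.   ]]
lever_bar [(0.59, [259.9, 208.1])]
lever_pivot [(0.55, [263.0, 208.5]), (0.42, [309.4, 251.0])]
tab_top [(0.68, [306.5, 248.3])]
carriage [(0.66, [311.7, 249.4])]
stop_face [(0.6, [309.3, 253.2])]
```

View pics/w1.png

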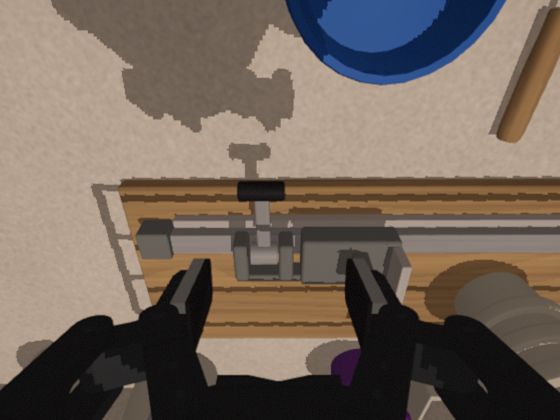

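```bash
cat >> h.py <<'E'
def wray(px,z):
    k=ctrl.get_calibration('wrist'); p,M,_=cur(); A=np.array(k['tool_from_camera'])
    C=M@A[:3,3]+p; d=M@A[:3,:3]@np.linalg.inv(k['K'])@np.array([*px,1]); return C+d*(z-C[2])/d[2]
E
python3 - <<'E'
from fit import *
from h import wray
p=np.load('p.npy')
bar=wray((261.5,191),64); print('bar',bar,'fit',W(p,(p[7],p[3]-p[6],64)))
print('corner',wray((122,183),18),W(p,(-50,-300,18)))
print('board front edge',wray((500,180),18),np.degrees(p[2]))
print('carriage ends',wray((302,240),68),wray((398,240),68))
M=Rt(15); bar[2]=64
go(bar+19*M[:,2],15,8)
E
```

```text
bar [ 530.67295294 -159.43886788   64.        ] fit [ 527.88609906 -160.79651254   64.        ]
corner [ 556.39733734 -288.81042232   18.        ] [ 561.52654371 -296.78931969   18.        ]
board front edge [533.51241202  56.87549051  18.        ] 3.4595934404610653
carriage ends [ 573.91680257 -123.96886923   68.        ] [569.32268683 -43.58245438  68.        ]
total world [  28.   -11.5 -130.7] tool [-12.9  -7.6 133.3] turn deg [ 0.07  0.1  -0.18]
[[[-1.6,-0.9,16.7],[0.01,0.01,-0.02]],[[-1.6,-0.9,16.7],[0.01,0.01,-0.02]],[[-1.6,-0.9,16.7],[0.01,0.01,-0.02]],[[-1.6,-0.9,16.7],[0.01,0.01,-0.02]],[[-1.6,-0.9,16.7],[0.01,0.01,-0.02]],[[-1.6,-0.9,16.7],[0.01,0.01,-0.02]],[[-1.6,-0.9,16.7],[0.01,0.01,-0.02]],[[-1.6,-0.9,16.7],[0.01,0.01,-0.02]]]
```

Call:
{"fn": "play_rows", "kwargs": {"motion": [[[-6,-3.5,0],[0,0,0]],[[-7,-3.5,10],[0,0,0]],[[0,0,17],[0,0,0]],[[0,0,17],[0,0,0]],[[0,0,17],[0,0,0]],[[0,0,17],[0,0,0]],[[0,0,17],[0,0,0]],[[0,0,17],[0,0,0]],[[0,0,12],[0,0,0]],[[0,0,6],[0,0,0]],[[0,0,3],[0,0,0]],[[0,0,0],[0,0,0]],[[0,0,0],[0,0,0]]], "fingers": 60}}

```text
time_s: 5.02
eef_pos: [535.9, -159.2, 45.7]
ee_rot: [0.09, 0.681, 0.721, 0.095]
force: [0.3, -0.0, 0.4]
grip_width: 0.703
```

```bash
python3 - <<'E'
from h import *
p,M,s=cur(); print(s['time_s'],p,s['force'],s['grip_width'])
save('wrist','w2')
E
```

```text
5.0167 [ 535.87244736 -159.21943587   45.7023867 ] [ 0.33979936 -0.03306279  0.38202232] 0.7034964127574289
```

View pics/w2.png

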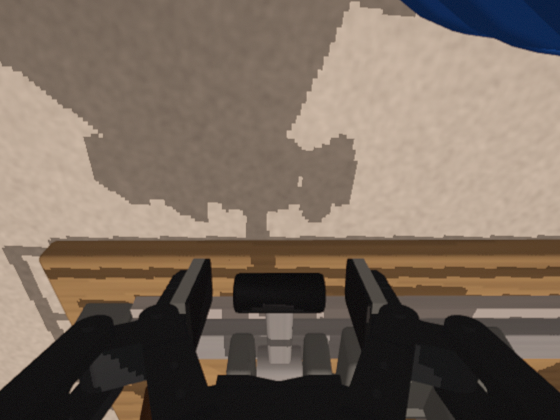

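Call:
{"fn": "play_rows", "kwargs": {"motion": [[[0,0,0],[0,0,0]],[[0,0,0],[0,0,0]],[[0,0,0],[0,0,0]],[[0,0,0],[0,0,0]],[[0,0,0],[0,0,0]],[[0,0,0],[0,0,0]]], "fingers": 25, "squeeze": 50}}

```text
time_s: 5.57
eef_pos: [535.7, -159.0, 45.4]
ee_rot: [0.09, 0.681, 0.721, 0.095]
force: [-4.1, -0.1, 4.9]
grip_width: 0.41
```

```bash
python3 - <<'E'
from h import *
p,M,s=cur(); print(s['time_s'],p,s['force'],s['wrist_torque'],s['grip_width']*85.4)
# arc: bar from theta=10deg to 10+63 about pivot; tool tilt 15->40
start=p.copy(); n=20
g0=p-19*M[:,2]; X=np.array([np.cos(.06),np.sin(.06),0]); Z=np.array([0,0,1])
b=lambda q:75*(-np.cos(q)*X+np.sin(q)*Z)
th=np.radians(10+np.linspace(0,64,n+1)); ti=15+np.linspace(0,25,n+1)
P=[g0+b(t)-b(th[0])+19*Rt(a)[:,2] for t,a in zip(th,ti)]
print(str([[np.round(Rt(ti[i]).T@(P[i+1]-P[i]),1).tolist(),[-1.25,0,0]] for i in range(n)]).replace(' ',''),P[-1])
E
```

```text
5.5667 [ 535.6517097  -158.97259107   45.37197337] [-4.07190542 -0.10639413  4.91286238] [0.04821557 0.36713339 0.02517601] 35.004401859243266
[[[0.0,2.3,-3.7],[-1.25,0,0]],[[-0.0,2.6,-3.6],[-1.25,0,0]],[[0.0,2.8,-3.4],[-1.25,0,0]],[[0.0,3.1,-3.2],[-1.25,0,0]],[[-0.0,3.3,-3.0],[-1.25,0,0]],[[0.0,3.6,-2.8],[-1.25,0,0]],[[0.0,3.8,-2.5],[-1.25,0,0]],[[-0.0,4.0,-2.2],[-1.25,0,0]],[[0.0,4.1,-2.0],[-1.25,0,0]],[[-0.0,4.3,-1.7],[-1.25,0,0]],[[0.0,4.4,-1.4],[-1.25,0,0]],[[-0.0,4.5,-1.0],[-1.25,0,0]],[[0.0,4.5,-0.7],[-1.25,0,0]],[[-0.0,4.6,-0.4],[-1.25,0,0]],[[0.0,4.6,-0.1],[-1.25,0,0]],[[-0.0,4.6,0.2],[-1.25,0,0]],[[0.0,4.6,0.6],[-1.25,0,0]],[[-0.0,4.5,0.9],[-1.25,0,0]],[[0.0,4.4,1.2],[-1.25,0,0]],[[-0.0,4.3,1.5],[-1.25,0,0]]] [ 596.02385433 -155.3271196   108.24043503]
```

Call:
{"fn": "play_rows", "kwargs": {"motion": [[[0,2.3,-3.7],[-1.25,0,0]],[[0,2.6,-3.6],[-1.25,0,0]],[[0,2.8,-3.4],[-1.25,0,0]],[[0,3.1,-3.2],[-1.25,0,0]],[[0,3.3,-3.0],[-1.25,0,0]],[[0,3.6,-2.8],[-1.25,0,0]],[[0,3.8,-2.5],[-1.25,0,0]],[[0,4.0,-2.2],[-1.25,0,0]],[[0,4.1,-2.0],[-1.25,0,0]],[[0,4.3,-1.7],[-1.25,0,0]]]}}

```text
time_s: 6.4
eef_pos: [556.5, -157.6, 82.2]
ee_rot: [0.162, 0.667, 0.706, 0.172]
force: [-2.6, -2.3, -7.0]
grip_width: 0.406
```

Call:
{"fn": "play_rows", "kwargs": {"motion": [[[0,4.4,-1.4],[-1.25,0,0]],[[0,4.5,-1.0],[-1.25,0,0]],[[0,4.5,-0.7],[-1.25,0,0]],[[0,4.6,-0.4],[-1.25,0,0]],[[0,4.6,-0.1],[-1.25,0,0]],[[0,4.6,0.2],[-1.25,0,0]],[[0,4.6,0.6],[-1.25,0,0]],[[0,4.5,0.9],[-1.25,0,0]],[[0,4.0,1.1],[-1.25,0,0]],[[0,0,0],[0,0,0]],[[0,0,0],[0,0,0]],[[0,0,0],[0,0,0]]]}}

```text
time_s: 7.4
eef_pos: [600.0, -150.0, 115.3]
ee_rot: [0.216, 0.657, 0.685, 0.228]
force: [7.1, -2.2, -24.2]
grip_width: 0.391
```

```bash
python3 - <<'E'
from h import *
p,M,s=cur(); print(s['time_s'],p,s['force'],s['wrist_torque'],s['grip_width']*85.4)
save('wrist','w3')
E
```

```text
7.4 [ 599.95148046 -149.96297851  115.28785369] [  7.13498788  -2.17570424 -24.24691253] [-0.21565524  1.48802084 -0.29470985] 33.37329985066582
```

View pics/w3.png

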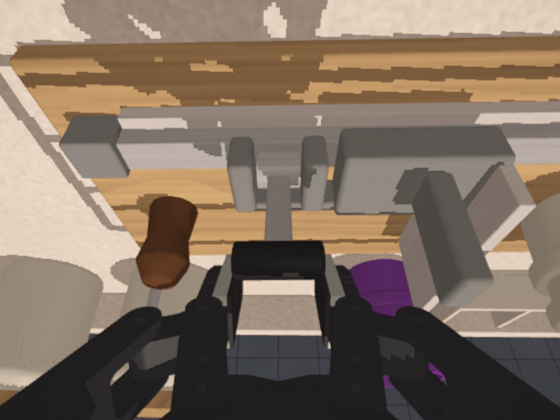

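```bash
python3 - <<'E'
from h import *
p,M,s=cur(); print(np.round(s['joints'],3),np.round(s['tau'],1)); print(np.round(M,3)); print('tilt',np.degrees(np.arcsin(M[2,1])), np.degrees(np.arctan2(-M[0,0],M[1,0])), M[2,0])
print(wray((278.5,258),122), p-19*M[:,2])
E
```

```text
[-0.586  0.417  1.842  0.845  0.493 -2.88 ] [  0.4 -53.8 -26.7   1.6  -0.4  -0.2]
[[-0.044  0.801  0.596]
 [ 0.999  0.033  0.029]
 [ 0.004  0.597 -0.802]]
tilt 36.668601797762506 2.5166547938759734 0.003573008359920138
[ 574.42992031 -151.11468747  122.        ] [ 588.62470456 -150.50511833  130.52786255]
```

Call:
{"fn": "play_rows", "kwargs": {"motion": [[[0,0,0],[0,0,0]],[[0,0,0],[0,0,0]],[[0,0,0],[0,0,0]],[[0,0,0],[0,0,0]],[[0,0,-8],[0,0,0]],[[0,0,-8],[1.5,0,0]],[[0,0,-8],[1.5,0,0]],[[0,0,-8],[1.5,0,0]],[[0,0,-8],[1.5,0,0]]], "fingers": 60}}

```text
time_s: 8.2
eef_pos: [578.3, -152.2, 153.4]
ee_rot: [0.186, 0.666, 0.696, 0.193]
force: [-0.4, 0.1, -0.6]
grip_width: 0.698
```

```bash
python3 - <<'E'
from h import *
p,M,s=cur(); print(s['time_s'],p,s['force'],np.round(s['joints'],3)); print('tilt',np.degrees(np.arcsin(M[2,1])), np.degrees(np.arctan2(-M[0,0],M[1,0])), M[2,0])
import itertools
S=[((204.84,483.39,231.29),R.from_quat([0.833703158,0.552212862,0,0]).as_matrix(),[.9466,.3129,1.4977,0,1.331,-.2234]),
((599.95,-149.96,115.29),np.array([[-.044,.801,.596],[.999,.033,.029],[.004,.597,-.802]]),[-.586,.417,1.842,.845,.493,-2.88]),(p,M,s['joints'])]
for sg in itertools.product([1,-1],repeat=2):
  for o in (0,np.pi):
    e=[np.abs(R.from_euler('ZYZYZ',[q[0],q[1]+q[2],sg[0]*q[3],q[4],sg[1]*q[5]+o]).as_matrix()-m).max() if 0 else np.abs((R.from_euler('ZYZ',[q[0],q[1]+q[2],sg[0]*q[3]])*R.from_euler('YZ',[q[4],sg[1]*q[5]+o])).as_matrix()-m).max() for _,m,q in S]
    print(sg,o,np.round(e,3))
E
```

```text
8.2 [ 578.33271082 -152.19289439  153.41827329] [-0.3989924   0.1062308  -0.56019606] [-0.587  0.332  1.798  0.541  0.629 -2.582]
tilt 31.03788870565316 2.4744945389741293 -0.0013049517849429981
(1, 1) 0 [1.842 1.998 1.998]
(1, 1) 3.141592653589793 [0. 0. 0.]
(1, -1) 0 [1.583 1.848 1.401]
(1, -1) 3.141592653589793 [0.36  0.495 0.878]
(-1, 1) 0 [1.842 1.073 1.572]
(-1, 1) 3.141592653589793 [0.    1.116 0.739]
(-1, -1) 0 [1.583 0.982 0.981]
(-1, -1) 3.141592653589793 [0.36  1.347 1.345]
```

```bash
cat > kin.py <<'E'
from h import *
from scipy.optimize import least_squares
def cols(q,M):
    c,s=np.cos(q[0]),np.sin(q[0]); X=np.array([c,s,0]);Y=np.array([-s,c,0]);Z=np.array([0,0,1.]); f=q[1]+q[2]
    # a1,d,h0,L1,L2,a3,Lt
    return np.c_[X,Y,Z,X*np.sin(q[1])+Z*np.cos(q[1]),X*np.sin(f)+Z*np.cos(f),X*np.cos(f)-Z*np.sin(f),M[:,2]]
def RM(q): return (R.from_euler('ZYZ',[q[0],q[1]+q[2],q[3]])*R.from_euler('YZ',[q[4],q[5]+np.pi])).as_matrix()
Sm=[((204.8394,483.4042,231.3069),[9.46616816e-01,3.12888892e-01,1.49768126e+00,0,1.33099912,-2.23416704e-01]),
((599.95148,-149.96298,115.28785),[-.586,.417,1.842,.845,.493,-2.88])]
def fitk(extra):
    A=[];b=[]
    for p,q in Sm+extra: A.append(cols(q,RM(q)));b.append(p)
    A=np.vstack(A+[0.01*np.eye(7)[[0,5]]]);b=np.r_[np.ravel(b),0,0]; k=np.linalg.lstsq(A,b,rcond=None)[0]; return k,(A@k-b)[:-2]
def ik(k,p,M,q0):
    f=lambda q:np.r_[(cols(q,RM(q))@k-p)/100,(RM(q)-M).ravel()]
    r=least_squares(f,q0); return r.x,np.abs(r.fun).max()
E
python3 - <<'E'
from kin import *
p,M,s=cur(); q=s['joints']; np.save('s3.npy',np.r_[p,q])
k,e=fitk([(p,q)]); print(np.round(k,1),np.round(e,1))
for half in (0,1):
  for pos,name in [((598,-70,120),'tab'),((598,12,120),'tab end'),((583,-155,122),'bar open'),((583,-71,122),'bar open end'),((530,-71,64),'bar closed end')]:
    for t in (15,25,32,35,40):
      MM=Rt(t); MM=MM@np.diag([-1,-1,1]) if half else MM
      best=None
      for j4 in (0,.6,-.6,1.2,3):
        x,er=ik(k,np.array(pos)+19*MM[:,2],MM,[-.4,.4,1.8,j4,.6,.7 if half else -2.4])
        if er<1e-3 and x[4]>.02 and (best is None or abs(x[5])<abs(best[5])): best=x
      print(half,name,t,None if best is None else np.round(best,2))
E
```

```text
[1.000e-01 1.163e+02 2.021e+02 4.385e+02 3.976e+02 3.920e+01 2.556e+02] [-0.  -0.  -0.  -0.1 -0.1 -0.   0.1  0.1  0. ]
0 tab 15 [-0.35  0.5   1.62  0.15  0.79 -2.07]
0 tab 25 [-0.38  0.45  1.74  0.34  0.58 -2.27]
0 tab 32 [-0.41  0.42  1.83  0.59  0.45 -2.51]
0 tab 35 [-0.42  0.42  1.86  0.74  0.4  -2.67]
0 tab 40 [-0.44  0.41  1.92  1.07  0.35 -3.01]
0 tab end 15 [-0.2   0.49  1.63  0.1   0.77 -1.89]
0 tab end 25 [-0.22  0.44  1.76  0.23  0.53 -2.03]
0 tab end 32 [-0.24  0.41  1.85  0.44  0.38 -2.24]
0 tab end 35 [-0.25  0.41  1.88  0.59  0.32 -2.39]
0 tab end 40 [-0.26  0.4   1.94  1.01  0.24 -2.81]
0 bar open 15 [-0.51  0.5   1.6   0.19  0.82 -2.26]
0 bar open 25 [-0.55  0.45  1.73  0.42  0.64 -2.48]
0 bar open 32 [-0.58  0.43  1.81  0.67  0.54 -2.73]
0 bar open 35 [-0.6   0.43  1.84  0.81  0.51 -2.87]
0 bar open 40 [-0.62  0.42  1.89  1.06  0.48 -3.14]
0 bar open end 15 [-0.36  0.47  1.66  0.15  0.78 -2.09]
0 bar open end 25 [-0.4   0.42  1.79  0.35  0.57 -2.29]
0 bar open end 32 [-0.42  0.4   1.87  0.61  0.44 -2.55]
0 bar open end 35 [-0.43  0.39  1.9   0.77  0.4  -2.71]
0 bar o
[... 958 characters left out ...]
3  1.81  0.67  0.54  0.41]
1 bar open 35 [-0.6   0.43  1.84  0.81  0.51  0.27]
1 bar open 40 [-0.62  0.42  1.89  1.06  0.48  0.01]
1 bar open end 15 [-0.36  0.47  1.66  0.15  0.78  1.05]
1 bar open end 25 [-0.4   0.42  1.79  0.35  0.57  0.85]
1 bar open end 32 [-0.42  0.4   1.87  0.61  0.44  0.59]
1 bar open end 35 [-0.43  0.39  1.9   0.77  0.4   0.43]
1 bar open end 40 [-0.45  0.39  1.96  1.1   0.36  0.09]
1 bar closed end 15 [-0.41  0.47  1.86  0.21  0.59  0.94]
1 bar closed end 25 [-0.45  0.43  1.97  0.55  0.4   0.59]
1 bar closed end 32 [-0.48  0.43  2.05  1.02  0.32  0.1 ]
1 bar closed end 35 [-0.49  0.43  2.08  1.28  0.32 -0.16]
1 bar closed end 40 [-0.51  0.43  2.13  1.67  0.36 -0.57]
```

```bash
python3 - <<'E'
from h import *
p,M,s=cur(); G=Rt(33); g=np.array([593,-66.4,116]); 
go(g+(19-75)*G[:,2],33,8)
E
```

```text
total world [-15.8  84.    9.5] tool [ 84.6  -5.4 -14.5] turn deg [-1.96  0.57 -0.78]
[[[10.6,-0.7,-1.8],[-0.25,0.07,-0.1]],[[10.6,-0.7,-1.8],[-0.25,0.07,-0.1]],[[10.6,-0.6,-1.8],[-0.25,0.07,-0.1]],[[10.6,-0.6,-1.8],[-0.25,0.07,-0.1]],[[10.6,-0.6,-1.8],[-0.25,0.07,-0.1]],[[10.6,-0.5,-1.8],[-0.25,0.07,-0.1]],[[10.6,-0.5,-1.8],[-0.25,0.07,-0.1]],[[10.6,-0.5,-1.7],[-0.25,0.07,-0.1]]]
```

Call:
{"fn": "play_rows", "kwargs": {"motion": [[[0,-2,-8],[-0.5,0,0]],[[0,-2,-7],[-0.5,0,0]],[[10.6,0,0],[-0.5,0.3,-0.4]],[[10.6,0,0],[-0.5,0.3,-0.4]],[[10.6,0,0],[0,0,0]],[[10.6,0,0],[0,0,0]],[[10.6,0,0],[0,0,0]],[[10.6,0,0],[0,0,0]],[[10.6,0,0],[0,0,0]],[[10.4,0,0],[0,0,0]],[[0,0,0],[0,0,0]],[[0,0,0],[0,0,0]]], "fingers": 50}}

```text
time_s: 9.2
eef_pos: [562.8, -67.1, 163.0]
ee_rot: [0.195, 0.656, 0.699, 0.208]
force: [0.3, -0.5, 1.1]
grip_width: 0.587
```

```bash
python3 - <<'E'
from h import *
p,M,s=cur(); print(s['time_s'],p,s['force'],np.round(s['joints'],2)); print('tilt',np.degrees(np.arcsin(M[2,1])), np.degrees(np.arctan2(-M[0,0],M[1,0])), M[2,0])
save('wrist','w4')
for n in ['tab_top','lever_bar','stop_face']:
    print(n,[(round(d['p'],2),np.round(np.array(d['position'])*[560,420],1).tolist()) for d in ctrl.spot_in('wrist',n)[:3]])
E
```

```text
9.2 [562.77829178 -67.12230585 162.98982981] [ 0.33964628 -0.47168511  1.09842005] [-0.45  0.24  1.91  0.55  0.54 -2.5 ]
tilt 33.083687898221974 3.585725160706048 0.0008916975730247634
tab_top [(0.88, [238.7, 173.4])]
lever_bar [(0.69, [138.6, 197.8])]
stop_face [(0.93, [238.8, 173.8])]
```

View pics/w4.png

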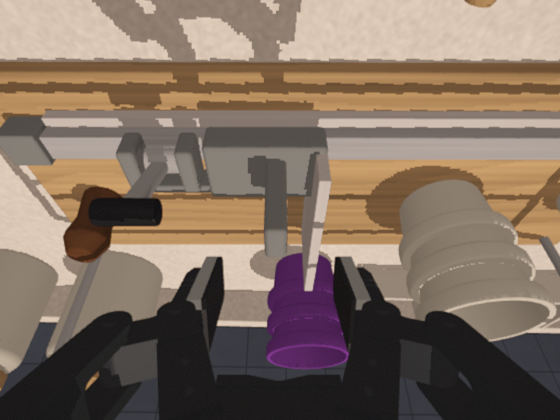

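```bash
python3 - <<'E'
from fit import *
from h import wray
p=np.load('p.npy')
inv=lambda w:np.round([np.cos(.06)*(w[0]-p[0])+np.sin(.06)*(w[1]-p[1]),-np.sin(.06)*(w[0]-p[0])+np.cos(.06)*(w[1]-p[1]),w[2]],1)
for n,px,z in [('tab top front',(276,235),128),('tab top back',(276,255),128),('bar',(126,211),122),('plate tip top',(310,290),93),('plate near top',(320,155),93)]:
    w=wray(px,z); print(n,np.round(w,1),'rack',inv(w))
P,M,s=cur(); print('grasp ray in rack',inv(P-19*M[:,2]), inv(P+56*M[:,2]), 'ram',p[4:6])
E
```

```text
tab top front [584.9 -68.4 128. ] rack [-12.8 -73.4 128. ]
tab top back [607.1 -67.1 128. ] rack [  9.4 -73.5 128. ]
bar [ 575.  -152.7  122. ] rack [ -27.8 -157.   122. ]
plate tip top [728.3 -27.2  93. ] rack [132.7 -41.   93. ]
plate near top [553.1 -44.8  93. ] rack [-43.1 -48.   93. ]
grasp ray in rack [-45.3 -72.1 178.9] [ -4.3 -72.1 116.1] ram [91.37306826 90.13174427]
```

Call:
{"fn": "play_rows", "kwargs": {"motion": [[[-1.2,0,10],[0,0,0]],[[0,0,14],[0,0,0]],[[0,0,14],[0,0,0]],[[0,0,14],[0,0,0]],[[0,0,10],[0,0,0]],[[0,0,5],[0,0,0]],[[0,0,2],[0,0,0]],[[0,0,0],[0,0,0]]], "fingers": 36}}

```text
time_s: 10.07
eef_pos: [600.4, -66.9, 104.9]
ee_rot: [0.195, 0.657, 0.698, 0.208]
force: [-0.4, 0.5, 0.2]
grip_width: 0.421
```

Call:
{"fn": "play_rows", "kwargs": {"motion": [[[0,0,0],[0,0,0]],[[0,0,0],[0,0,0]],[[0,0,0],[0,0,0]],[[0,0,0],[0,0,0]],[[0,0,0],[0,0,0]],[[0,0,0],[0,0,0]]], "fingers": 5, "squeeze": 30}}

```text
time_s: 10.57
eef_pos: [600.4, -66.9, 105.9]
ee_rot: [0.195, 0.657, 0.698, 0.208]
force: [-6.3, -0.3, 7.2]
grip_width: 0.162
```

```bash
python3 - <<'E'
from h import *
p,M,s=cur(); print(s['time_s'],p,s['force'],s['wrist_torque'],s['grip_width']*85.4,np.round(s['joints'],2))
print('tilt',np.degrees(np.arcsin(M[2,1])), np.degrees(np.arctan2(-M[0,0],M[1,0])))
E
```

```text
10.5667 [600.43426284 -66.9259586  105.90849968] [-6.27677006 -0.34155785  7.16638524] [-4.75389817e-04  4.92817147e-01 -5.40245330e-02] 13.824691267602098 [-0.41  0.4   1.86  0.65  0.43 -2.58]
tilt 33.13467157549207 3.5014243296449066
```

Call:
{"fn": "play_rows", "kwargs": {"motion": [[[2,0,0],[0,0,0]],[[4,0,0],[0,0,0]],[[5,0,0],[0,0,0]],[[5,0,0],[0,0,0]],[[5,0,0],[0,0,0]],[[5,0,0],[0,0,0]],[[5,0,0],[0,0,0]],[[5,0,0],[0,0,0]],[[5,0,0],[0,0,0]],[[5,0,0],[0,0,0]],[[4,0,0],[0,0,0]],[[3,0,0],[0,0,0]],[[2,0,0],[0,0,0]],[[1,0,0],[0,0,0]],[[1,0,0],[0,0,0]],[[1,0,0],[0,0,0]]]}}

```text
time_s: 11.9
eef_pos: [597.0, -9.7, 105.9]
ee_rot: [0.196, 0.657, 0.698, 0.208]
force: [-5.7, -5.9, 5.2]
grip_width: 0.158
```

```bash
python3 - <<'E'
from h import *
p,M,s=cur(); print(s['time_s'],p,s['force'],s['wrist_torque'],s['grip_width']*85.4,np.round(s['joints'],2))
save('wrist','w5')
E
```

```text
11.9 [597.00242754  -9.73502282 105.88069252] [-5.73352006 -5.90738253  5.2200969 ] [-0.68653589  0.68558801 -0.43097458] 13.481994581599215 [-0.3   0.39  1.89  0.56  0.37 -2.4 ]
```

View pics/w5.png

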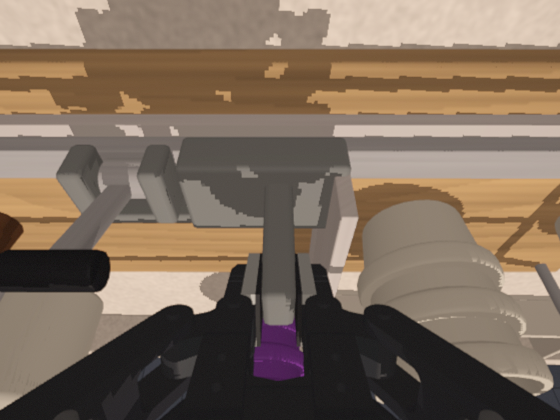

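Call:
{"fn": "play_rows", "kwargs": {"motion": [[[2,0,0],[0,0,0]],[[2,0,0],[0,0,0]],[[2,0,0],[0,0,0]],[[2,0,0],[0,0,0]],[[2,0,0],[0,0,0]],[[1,0,0],[0,0,0]],[[1,0,0],[0,0,0]],[[1,0,0],[0,0,0]]]}}

```text
time_s: 12.62
eef_pos: [596.2, 3.2, 105.9]
ee_rot: [0.196, 0.657, 0.698, 0.208]
force: [-6.1, -5.2, 4.1]
grip_width: 0.156
```

Call:
{"fn": "play_rows", "kwargs": {"motion": [[[0.7,0,0],[0,0,0]],[[0.7,0,0],[0,0,0]],[[0.6,0,0],[0,0,0]]]}}

```text
time_s: 12.87
eef_pos: [596.1, 5.2, 105.9]
ee_rot: [0.196, 0.657, 0.698, 0.208]
force: [-5.7, -5.3, 5.0]
grip_width: 0.157
```

```bash
python3 - <<'E'
from h import *
from fit import W,proj,ray if False else W
E
python3 - <<'E'
import sys; sys.path.insert(0,'.')
import os; os.chdir('.')
from h import *
p,M,s=cur(); print(s['time_s'],p,s['force'],s['wrist_torque'])
im=save('wrist','w6')
cv2.imwrite('pics/w6c.png',cv2.resize(im[140:400,280:560,::-1],(700,650))[:600])
E
```

```text
12.8667 [596.08901166   5.23652865 105.87138143] [-5.71095255 -5.25287225  5.03177875] [-0.62159233  0.61291816 -0.51450288]  File "<stdin>", line 2
    from fit import W,proj,ray if False else W
                               ^^
SyntaxError: invalid syntax
```

View pics/w6c.png

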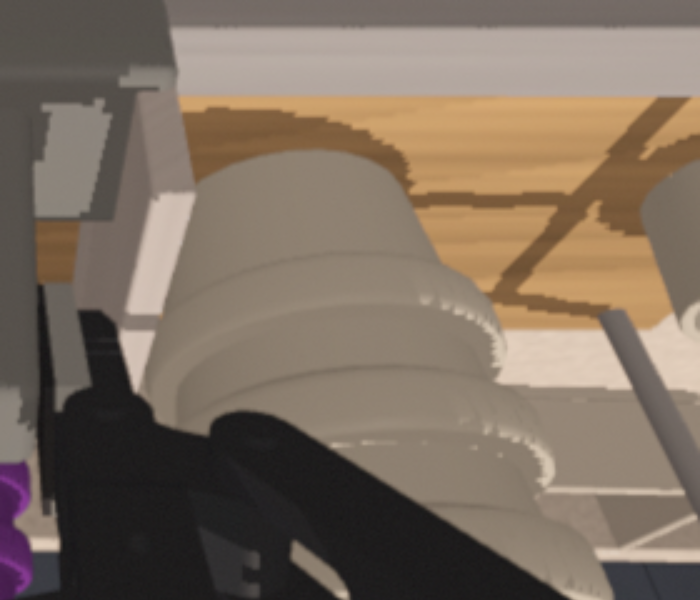

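Call:
{"fn": "play_rows", "kwargs": {"motion": [[[0.7,0,0],[0,0,0]],[[0.7,0,0],[0,0,0]],[[0.6,0,0],[0,0,0]]]}}

```text
time_s: 13.17
eef_pos: [596.0, 7.2, 105.9]
ee_rot: [0.196, 0.657, 0.698, 0.208]
force: [-5.5, -5.1, 5.4]
grip_width: 0.159
```

Call:
{"fn": "play_rows", "kwargs": {"motion": [[[0.5,0,0],[0,0,0]],[[0.5,0,0],[0,0,0]],[[0.5,0,0],[0,0,0]]]}}

```text
time_s: 13.42
eef_pos: [595.9, 8.7, 105.9]
ee_rot: [0.196, 0.657, 0.698, 0.208]
force: [-5.6, -5.5, 5.4]
grip_width: 0.157
```

Call:
{"fn": "play_rows", "kwargs": {"motion": [[[0.5,0,0],[0,0,0]],[[0.5,0,0],[0,0,0]],[[0.5,0,0],[0,0,0]]]}}

```text
time_s: 13.67
eef_pos: [595.8, 10.2, 105.9]
ee_rot: [0.196, 0.657, 0.698, 0.208]
force: [-4.6, -5.6, 4.4]
grip_width: 0.158
```

Call:
{"fn": "play_rows", "kwargs": {"motion": [[[0.5,0,0],[0,0,0]],[[0.5,0,0],[0,0,0]]]}}

```text
time_s: 13.83
eef_pos: [595.8, 11.2, 105.9]
ee_rot: [0.196, 0.657, 0.698, 0.208]
force: [-5.1, -6.1, 4.4]
grip_width: 0.159
```

Call:
{"fn": "play_rows", "kwargs": {"motion": [[[0.5,0,0],[0,0,0]],[[0.5,0,0],[0,0,0]]]}}

```text
time_s: 14.0
eef_pos: [595.7, 12.2, 105.9]
ee_rot: [0.196, 0.657, 0.698, 0.208]
force: [-5.7, -5.1, 4.8]
grip_width: 0.152
```

Call:
{"fn": "play_rows", "kwargs": {"motion": [[[0.5,0,0],[0,0,0]],[[0.5,0,0],[0,0,0]]]}}

```text
time_s: 14.17
eef_pos: [595.6, 13.2, 105.9]
ee_rot: [0.196, 0.657, 0.698, 0.208]
force: [-4.4, -5.8, 4.4]
grip_width: 0.156
```

Call:
{"fn": "play_rows", "kwargs": {"motion": [[[0.5,0,0],[0,0,0]],[[0.5,0,0],[0,0,0]]]}}

```text
time_s: 14.33
eef_pos: [595.6, 14.2, 105.9]
ee_rot: [0.196, 0.657, 0.698, 0.208]
force: [-5.7, -8.6, 4.5]
grip_width: 0.155
```

```bash
python3 - <<'E'
from h import *
p,M,s=cur(); print(s['time_s'],p,s['force'],s['wrist_torque'])
sc=save('scene','s7'); w=save('wrist','w7')
a=cv2.imread('pics/scene0.png'); b=sc[:,:,::-1]
# stack in scene0: px crop (440..530,220..355) -> full
x0,x1,y0,y1=326,352,205,244
t=a[y0:y1,x0:x1]; r=cv2.matchTemplate(b[y0-8:y1+8,x0-8:x1+8],t,cv2.TM_CCOEFF_NORMED); i=np.unravel_index(r.argmax(),r.shape)
print('shift px',i[1]-8,i[0]-8,r.max()); print(np.round(r[7:10,6:12],3))
A=cv2.resize(w[140:400,280:560,::-1],(500,464)); B=cv2.resize(b[150:290,240:400],(300,262),interpolation=3)
c=np.zeros((464,800,3),np.uint8); c[:,:500]=A; c[:262,500:]=B; cv2.imwrite('pics/c7.png',c)
E
```

```text
14.3333 [595.56315302  14.20007282 105.88380403] [-5.65719605 -8.56038374  4.45851487] [-1.03437888  0.63412993 -0.69633536]
shift px 0 0 0.9802314
[[0.733 0.827 0.904 0.907 0.839 0.741]
 [0.82  0.926 0.98  0.937 0.83  0.717]
 [0.836 0.898 0.898 0.826 0.731 0.652]]
```

View pics/c7.png

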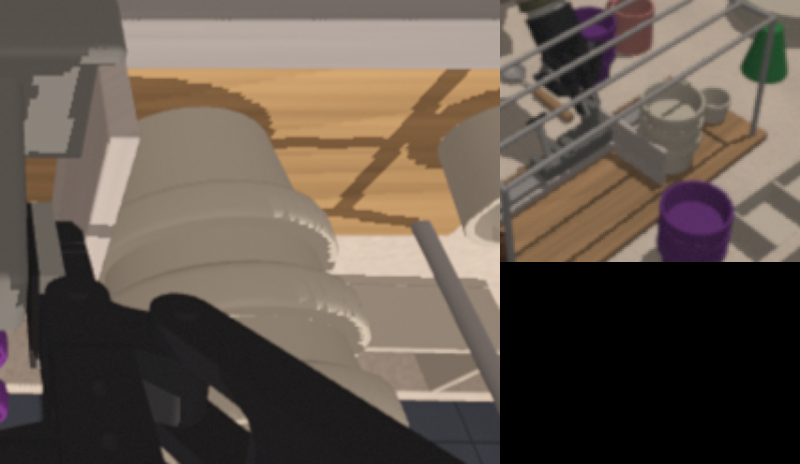

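Call:
{"fn": "play_rows", "kwargs": {"motion": [[[0.5,0,0],[0,0,0]],[[0.5,0,0],[0,0,0]]]}}

```text
time_s: 14.6
eef_pos: [595.6, 14.4, 105.9]
ee_rot: [0.196, 0.657, 0.698, 0.207]
force: [-7.7, -14.0, 3.8]
grip_width: 0.155
```

Call:
{"fn": "play_rows", "kwargs": {"motion": [[[0.5,0,0],[0,0,0]],[[0.5,0,0],[0,0,0]],[[0,0,0],[0,0,0]],[[0,0,0],[0,0,0]]]}}

```text
time_s: 14.93
eef_pos: [595.5, 15.2, 105.9]
ee_rot: [0.196, 0.657, 0.698, 0.207]
force: [-8.1, -12.0, 4.8]
grip_width: 0.154
```

Call:
{"fn": "play_rows", "kwargs": {"motion": [[[0,0,0],[0,0,0]],[[0,0,0],[0,0,0]],[[0,0,0],[0,0,0]],[[0,0,0],[0,0,0]],[[0,0,-3],[0,0,0]],[[0,0,-8],[0,0,0]],[[0,0,-14],[0,0,0]],[[0,0,-15],[0,0,0]],[[0,0,-15],[0,0,0]],[[0,0,-10],[0,0,0]],[[0,0,0],[0,0,0]]], "fingers": 36, "squeeze": 30}}

```text
time_s: 15.85
eef_pos: [559.7, 14.7, 161.9]
ee_rot: [0.196, 0.657, 0.698, 0.208]
force: [0.2, -0.1, 0.9]
grip_width: 0.42
```

```bash
python3 - <<'E'
from h import *
p,M,s=cur(); print(s['time_s'],p,s['force'],s['grip_width'],s['joints'])
# target: bar grasp point in world
rx,z=-28,120.5; ty=-0.06
P0=np.array([593.33,5.68]); X=np.array([np.cos(.06),np.sin(.06)]);Y=np.array([-X[1],X[0]])
tab=(np.array([595.55,15.2])-P0)@Y; by=tab-83.3; print('tab y',tab)
g=np.r_[P0+rx*X+by*Y,z]; G=Rt(32); print(g); go(g+(19-55)*G[:,2],32,10)
E
```

```text
15.85 [559.74323723  14.6947033  161.89629109] [ 0.18124694 -0.08240714  0.88366486] 0.42007007155699255 [-0.26584586  0.21961795  1.94346325  0.4109739   0.45625846 -2.22011959]
tab y 9.369749045798782
[569.81353893 -69.7962086  120.5       ]
total world [ -9.  -85.6 -10.9] tool [-84.9 -17.8   1.3] turn deg [ 1.25 -0.03  0.06]
[[[-8.5,-1.8,0.1],[0.13,-0.0,0.01]],[[-8.5,-1.8,0.1],[0.13,-0.0,0.01]],[[-8.5,-1.8,0.1],[0.13,-0.0,0.01]],[[-8.5,-1.8,0.1],[0.13,-0.0,0.01]],[[-8.5,-1.8,0.1],[0.13,-0.0,0.01]],[[-8.5,-1.8,0.2],[0.13,-0.0,0.01]],[[-8.5,-1.8,0.2],[0.13,-0.0,0.01]],[[-8.5,-1.8,0.2],[0.13,-0.0,0.01]],[[-8.5,-1.8,0.2],[0.13,-0.0,0.01]],[[-8.5,-1.8,0.2],[0.13,-0.0,0.01]]]
```

Call:
{"fn": "play_rows", "kwargs": {"motion": [[[-8.5,-1.8,0],[0.2,0,0]],[[-8.5,-1.8,0],[0.2,0,0]],[[-8.5,-1.8,0],[0.2,0,0]],[[-8.5,-1.8,0],[0.2,0,0]],[[-8.5,-1.8,0],[0.2,0,0]],[[-8.5,-1.8,0],[0.2,0,0]],[[-8.5,-1.8,0],[0,0,0]],[[-8.5,-1.8,0],[0,0,0]],[[-8.5,-1.8,0],[0,0,0]],[[-8.4,-1.6,1.3],[0,0,0]],[[0,0,0],[0,0,0]],[[0,0,0],[0,0,0]]], "fingers": 60}}

```text
time_s: 16.85
eef_pos: [550.6, -70.9, 148.6]
ee_rot: [0.188, 0.659, 0.7, 0.2]
force: [-0.2, 0.4, -0.4]
grip_width: 0.701
```

```bash
python3 - <<'E'
from h import *
p,M,s=cur(); print(s['time_s'],p,s['force'],s['joints'][5]); print('tilt',np.degrees(np.arcsin(M[2,1])), np.degrees(np.arctan2(-M[0,0],M[1,0])))
save('wrist','w8')
E
```

```text
16.85 [550.63632998 -70.92862049 148.64192757] [-0.23553351  0.39094986 -0.3538272 ] -2.5205085803733196
tilt 31.844186189429593 3.458646422801594
```

View pics/w8.png

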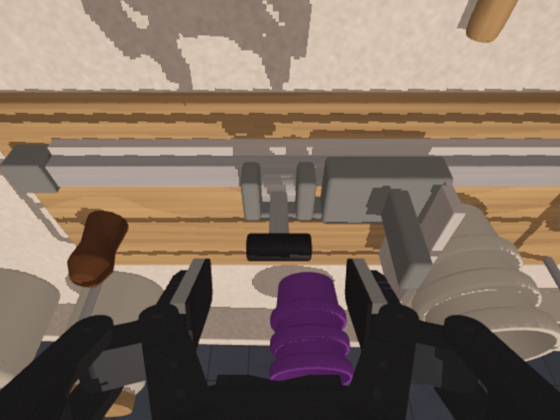

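```bash
python3 - <<'E'
from h import *
p,M,s=cur(); k=ctrl.get_calibration('wrist'); A=np.array(k['tool_from_camera'])
P0=np.array([593.33,5.68,0]); X=np.array([np.cos(.06),np.sin(.06),0]);Y=np.array([-X[1],X[0],0])
px=(279,247)
# intersect ray with circle (pivot rack x 0, z51, r75)
C=M@A[:3,3]+p; d=M@A[:3,:3]@np.linalg.inv(k['K'])@np.array([*px,1])
for pv in (-2,0,2):
  best=min(np.arange(20,400,.2),key=lambda t:abs(np.hypot((C+d*t-P0)@X-pv,(C+d*t)[2]-51)-75))
  w=C+d*best; print(pv,'bar',np.round(w,1),'rack x,y',(w-P0)@X,(w-P0)@Y,'theta',np.degrees(np.arctan2(w[2]-51,pv-(w-P0)@X))-10,'tool',np.round(M.T@(w-(p-19*M[:,2])),1))
E
```

```text
-2 bar [571.4 -68.9 121.9] rack x,y -26.349152046386486 -73.15766725919919 theta 61.05458504451909 tool [ 0.4  3.5 52.8]
0 bar [572.1 -68.9 121.5] rack x,y -25.6783518394123 -73.15389911039271 theta 59.98356759834719 tool [ 0.4  3.8 53.5]
2 bar [674.5 -62.2  53.1] rack x,y 76.9540798276502 -72.57737234300247 theta 168.36805504558666 tool [  0.8  54.9 165.8]
```

Call:
{"fn": "play_rows", "kwargs": {"motion": [[[0.4,3,0],[0,0,0]],[[0,0,10],[0,0,0]],[[0,0,12],[0,0,0]],[[0,0,12],[0,0,0]],[[0,0,10],[0,0,0]],[[0,0,6],[0,0,0]],[[0,0,3],[0,0,0]],[[0,0,0],[0,0,0]],[[0,0,0],[0,0,0]]], "fingers": 60}}

```text
time_s: 17.65
eef_pos: [581.2, -68.5, 105.8]
ee_rot: [0.188, 0.659, 0.7, 0.2]
force: [-0.0, 0.6, -0.3]
grip_width: 0.7
```

```bash
python3 - <<'E'
from h import *
p,M,s=cur(); print(s['time_s'],p,s['force'],s['joints'][5])
im=save('wrist','w9')
# bar dark run and finger edges along rows: print dark columns transitions
g=im.max(axis=2)
for r in range(250,330,8):
    row=g[r,180:380]<60; t=np.flatnonzero(np.diff(row.astype(int)))+181; print(r,t.tolist())
E
```

```text
17.65 [581.22185896 -68.48593098 105.78744301] [-0.03419231  0.56244706 -0.2963364 ] -2.57683449108333
250 []
258 []
266 [202, 210, 347, 356]
274 [185, 198, 211, 238, 318, 346, 359, 373]
282 [195, 211, 234, 322, 346, 363, 377]
290 [191, 212, 233, 322, 346, 367]
298 [187, 211, 233, 324, 346, 370]
306 [186, 209, 234, 323, 348, 372]
314 [207, 350]
322 [204, 353]
```

Call:
{"fn": "play_rows", "kwargs": {"motion": [[[-0.2,0,0],[0,0,0]],[[0,0,0],[0,0,0]],[[0,0,0],[0,0,0]],[[0,0,0],[0,0,0]],[[0,0,0],[0,0,0]],[[0,0,0],[0,0,0]]], "fingers": 25, "squeeze": 50}}

```text
time_s: 18.2
eef_pos: [581.3, -68.9, 106.3]
ee_rot: [0.188, 0.659, 0.7, 0.201]
force: [-5.1, -1.3, 6.3]
grip_width: 0.412
```

```bash
python3 - <<'E'
from kin import *
p,M,s=cur(); print(s['time_s'],p,s['force'],s['grip_width']*85.4)
d=np.load('s3.npy'); k,e=fitk([(d[:3],d[3:])])
psi=.0604; t0=np.degrees(np.arcsin(M[2,1]))
X=np.array([np.cos(.06),np.sin(.06),0]); Z=np.array([0,0,1.]); g0=p-19*M[:,2]; n=20
a0=np.radians(70.5); b=lambda q:75*(-np.cos(q)*X+np.sin(q)*Z)
th=np.linspace(a0,np.radians(10),n+1); ti=np.linspace(t0,14,n+1); dt=(14-t0)/n
P=[g0+b(t)-b(a0)+19*Rt(a,psi)[:,2] for t,a in zip(th,ti)]
print(str([[np.round(Rt(ti[i],psi).T@(P[i+1]-P[i]),1).tolist(),round(-dt,2)] for i in range(n)]).replace(' ',''),P[-1])
q=s['joints']
for i in range(0,n+1,4):
    q,er=ik(k,P[i],Rt(ti[i],psi),q); print(i,np.round(q,2),round(er,4))
E
```

```text
18.2 [581.2856078  -68.85774659 106.27000106] [-5.10650513 -1.30936941  6.28526994] 35.17764440565151
[[[0.0,-4.2,-0.8],np.float64(0.9)],[[0.0,-4.2,-0.5],np.float64(0.9)],[[0.0,-4.3,-0.2],np.float64(0.9)],[[0.0,-4.3,0.1],np.float64(0.9)],[[0.0,-4.2,0.3],np.float64(0.9)],[[0.0,-4.2,0.6],np.float64(0.9)],[[0.0,-4.2,0.9],np.float64(0.9)],[[0.0,-4.1,1.1],np.float64(0.9)],[[0.0,-4.0,1.4],np.float64(0.9)],[[0.0,-3.9,1.6],np.float64(0.9)],[[0.0,-3.8,1.9],np.float64(0.9)],[[0.0,-3.6,2.1],np.float64(0.9)],[[0.0,-3.5,2.3],np.float64(0.9)],[[0.0,-3.3,2.5],np.float64(0.9)],[[0.0,-3.1,2.7],np.float64(0.9)],[[0.0,-3.0,2.9],np.float64(0.9)],[[0.0,-2.7,3.1],np.float64(0.9)],[[0.0,-2.5,3.3],np.float64(0.9)],[[0.0,-2.3,3.4],np.float64(0.9)],[[0.0,-2.1,3.5],np.float64(0.9)]] [527.10554637 -72.12921581  46.28419537]
0 [-0.43  0.37  1.9   0.63  0.44 -2.58] 0.0
4 [-0.43  0.37  1.9   0.51  0.48 -2.47] 0.0
8 [-0.43  0.38  1.91  0.42  0.51 -2.39] 0.0
12 [-0.43  0.39  1.9   0.33  0.54 -2.32] 0.0
16 [-0.42  0.42  1.89  0.26  0.57 -2.25] 0.0
20 [-0.41  0.46  1.87  0.19  0.61 -2.19] 0.0
```

Call:
{"fn": "play_rows", "kwargs": {"motion": [[[0,-4.2,-0.8],[0.9,0,0]],[[0,-4.2,-0.5],[0.9,0,0]],[[0,-4.3,-0.2],[0.9,0,0]],[[0,-4.3,0.1],[0.9,0,0]],[[0,-4.2,0.3],[0.9,0,0]],[[0,-4.2,0.6],[0.9,0,0]],[[0,-4.2,0.9],[0.9,0,0]],[[0,-4.1,1.1],[0.9,0,0]],[[0,-4.0,1.4],[0.9,0,0]],[[0,-3.9,1.6],[0.9,0,0]]]}}

```text
time_s: 19.03
eef_pos: [547.5, -71.0, 83.8]
ee_rot: [0.137, 0.671, 0.714, 0.146]
force: [-1.3, 4.6, 11.7]
grip_width: 0.41
```

Call:
{"fn": "play_rows", "kwargs": {"motion": [[[0,-3.8,1.9],[0.9,0,0]],[[0,-3.6,2.1],[0.9,0,0]],[[0,-3.5,2.3],[0.9,0,0]],[[0,-3.3,2.5],[0.9,0,0]],[[0,-3.1,2.7],[0.9,0,0]],[[0,-3.0,2.9],[0.9,0,0]]]}}

```text
time_s: 19.53
eef_pos: [533.2, -71.9, 62.9]
ee_rot: [0.105, 0.677, 0.72, 0.111]
force: [-7.1, 2.0, 15.6]
grip_width: 0.408
```

Call:
{"fn": "play_rows", "kwargs": {"motion": [[[0,-2.7,3.1],[0.9,0,0]],[[0,-2.5,3.3],[0.9,0,0]],[[0,-2.3,3.4],[0.9,0,0]],[[0,-2.1,3.5],[0.9,0,0]],[[0,0,0],[0,0,0]],[[0,0,0],[0,0,0]]]}}

```text
time_s: 20.03
eef_pos: [527.5, -72.1, 46.8]
ee_rot: [0.083, 0.68, 0.723, 0.089]
force: [-3.4, 1.6, 8.4]
grip_width: 0.412
```

```bash
python3 - <<'E'
from h import *
p,M,s=cur(); print(s['time_s'],p,s['force'],s['grip_width']*85.4,'grasp',p-19*M[:,2],'tilt',np.degrees(np.arcsin(M[2,1])))
im=save('wrist','w10'); g=im.max(axis=2)
for c in (255,278,300):
    col=g[200:350,c]<60; print(c,(np.flatnonzero(np.diff(col.astype(int)))+201).tolist())
im=cv2.imread('pics/w2.png'); g=im.max(axis=2)
for c in (255,278,300):
    col=g[200:350,c]<60; print('w2',c,(np.flatnonzero(np.diff(col.astype(int)))+201).tolist())
E
```

```text
20.0333 [527.46356969 -72.10049121  46.84015683] [-3.44097947  1.62042632  8.36382125] 35.20238950232572 grasp [522.87920622 -72.38515315  65.27660387] tilt 13.989667279939157
255 [295, 337]
278 [295, 336]
300 [295, 337]
w2 255 [273, 313]
w2 278 [273, 313]
w2 300 [273, 313]
```

```bash
cat > bar.py <<'E'
from h import *
def bar(px,p,M,dz=19):
    k=ctrl.get_calibration('wrist'); A=np.array(k['tool_from_camera'])
    P0=np.array([593.33,5.68,0]); X=np.array([np.cos(.06),np.sin(.06),0])
    C=M@A[:3,3]+p; d=M@A[:3,:3]@np.linalg.inv(k['K'])@np.array([*px,1])
    for pv in (-2,0,2):
        t=min(np.arange(100,250,.1),key=lambda t:abs(np.hypot((C+d*t-P0)@X-pv,(C+d*t)[2]-51)-75)); w=C+d*t
        print(pv,np.round(w,1),'rack x',round((w-P0)@X,1),'theta',round(np.degrees(np.arctan2(w[2]-51,pv-(w-P0)@X))-10,1),'tool',np.round(M.T@(w-p),1))
E
python3 - <<'E'
from bar import *
p,M,s=cur(); bar((278,316),p,M)
print('w2'); bar((280,293),np.array([535.87,-159.22,45.7]),Rt(15))
E
```

```text
-2 [525.  -72.4  75.4] rack x -72.9 theta 9.0 tool [ -0.2   4.5 -28.2]
0 [526.5 -72.3  74.1] rack x -71.4 theta 7.9 tool [ -0.2   5.6 -26.6]
2 [528.1 -72.2  72.7] rack x -69.8 theta 6.8 tool [ -0.2   6.8 -24.9]
w2
-2 [ 527.8 -159.1   66.9] rack x -75.3 theta 2.2 tool [  0.6  -2.3 -22.6]
0 [ 529.5 -159.    65.3] rack x -73.6 theta 1.0 tool [  0.6  -1.1 -20.6]
2 [ 531.2 -158.9   63.7] rack x -71.9 theta -0.2 tool [  0.6   0.2 -18.6]
```

Call:
{"fn": "play_rows", "kwargs": {"motion": [[[0,-0.6,2],[0,0,0]],[[0,-0.6,2],[0,0,0]],[[0,-0.6,2],[0,0,0]],[[0,-0.6,2],[0,0,0]],[[0,-0.3,1],[0,0,0]],[[0,0,0],[0,0,0]],[[0,0,0],[0,0,0]]]}}

```text
time_s: 20.67
eef_pos: [526.6, -72.2, 37.5]
ee_rot: [0.083, 0.68, 0.723, 0.089]
force: [-7.0, 0.4, 11.3]
grip_width: 0.411
```

```bash
python3 - <<'E'
from bar import *
p,M,s=cur(); print(s['time_s'],p,s['force'],s['grip_width']*85.4)
im=save('wrist','w11'); g=im.max(axis=2); col=g[200:380,278]<60; r=(np.flatnonzero(np.diff(col.astype(int)))+201); print(r)
bar((278,r[:2].mean()),p,M)
E
```

```text
20.6667 [526.64501281 -72.1623017   37.48324682] [-7.03674917  0.36059917 11.34934834] 35.08287864115588
[294 337]
-2 [522.7 -72.6  67. ] rack x -75.2 theta 2.4 tool [ -0.2   3.2 -29.6]
0 [524.3 -72.5  65.6] rack x -73.6 theta 1.2 tool [ -0.2   4.5 -27.8]
2 [526.1 -72.4  64.1] rack x -71.8 theta 0.1 tool [ -0.2   5.9 -26. ]
```

Call:
{"fn": "play_rows", "kwargs": {"motion": [[[0,-0.3,1.2],[0,0,0]],[[0,-0.3,1.2],[0,0,0]],[[0,0,0],[0,0,0]],[[0,0,0],[0,0,0]]]}}

```text
time_s: 21.05
eef_pos: [526.7, -72.4, 35.3]
ee_rot: [0.083, 0.68, 0.723, 0.089]
force: [-9.9, -0.9, 13.0]
grip_width: 0.41
```

```bash
python3 - <<'E'
from bar import *
p,M,s=cur(); print(s['time_s'],p,s['force'],s['grip_width']*85.4)
im=save('wrist','w12'); g=im.max(axis=2); col=g[200:380,278]<60; r=(np.flatnonzero(np.diff(col.astype(int)))+201); print(r)
bar((278,r[:2].mean()),p,M)
E
```

```text
21.05 [526.73688264 -72.41914589  35.26413645] [-9.89913982 -0.92663485 13.0220301 ] 34.98740965172171
[294 336]
-2 [522.3 -72.9  65. ] rack x -75.7 theta 0.8 tool [ -0.2   2.8 -29.9]
0 [523.9 -72.8  63.5] rack x -74.0 theta -0.4 tool [ -0.2   4.1 -28.1]
2 [525.8 -72.7  62. ] rack x -72.1 theta -1.6 tool [ -0.2   5.5 -26.2]
```

Call:
{"fn": "play_rows", "kwargs": {"motion": [[[0,0,0],[0,0,0]],[[0,0,0],[0,0,0]],[[0,0,0],[0,0,0]],[[0,0,0],[0,0,0]],[[0,0,0],[0,0,0]],[[0,-0.3,-4],[0,0,0]],[[0,0,-10],[0,0,0]],[[0,0,-15],[0,0,0]],[[0,0,-20],[0,0,0]],[[0,0,-20],[0,0,0]],[[0,0,-20],[0,0,0]],[[0,0,-15],[0,0,0]],[[0,0,-5],[0,0,0]],[[0,0,0],[0,0,0]]], "fingers": 62}}

```text
time_s: 22.27
eef_pos: [500.3, -74.0, 141.3]
ee_rot: [0.084, 0.68, 0.723, 0.089]
force: [0.5, -0.8, -0.2]
grip_width: 0.726
```

```bash
python3 - <<'E'
from bar import *
p,M,s=cur(); print(s['time_s'],p,s['force'],s['grip_width']*85.4)
w=save('wrist','w13'); g=w.max(axis=2)
for c in (255,270,285): print((np.flatnonzero(np.diff((g[120:300,c]<60).astype(int)))+121).tolist())
sc=save('scene','s13'); a=cv2.imread('pics/scene0.png'); b=sc[:,:,::-1]
x0,x1,y0,y1=326,352,205,244
r=cv2.matchTemplate(b[y0-8:y1+8,x0-8:x1+8],a[y0:y1,x0:x1],cv2.TM_CCOEFF_NORMED); i=np.unravel_index(r.argmax(),r.shape); print('shift',i[1]-8,i[0]-8,r.max()); print(np.round(r[6:11,6:12],3))
B=cv2.resize(b[160:270,250:380],(390,330),interpolation=3); A=cv2.resize(w[:,:,::-1],(410,308))
c=np.zeros((330,800,3),np.uint8); c[:308,:410]=A; c[:,410:]=B; cv2.imwrite('pics/c13.png',c)
E
```

```text
22.2667 [500.27723882 -73.95686511 141.33853534] [ 0.5347096  -0.7633678  -0.23830161] 61.98216698225325
[208, 230, 261, 264, 265, 267, 268, 270, 275, 277]
[208, 230, 299]
[208, 230, 298, 299]
shift 0 0 0.9709268
[[0.633 0.681 0.742 0.781 0.767 0.713]
 [0.727 0.82  0.905 0.922 0.858 0.756]
 [0.803 0.908 0.971 0.941 0.837 0.722]
 [0.814 0.875 0.883 0.822 0.728 0.646]
 [0.741 0.746 0.716 0.66  0.605 0.567]]
```

View pics/c13.png

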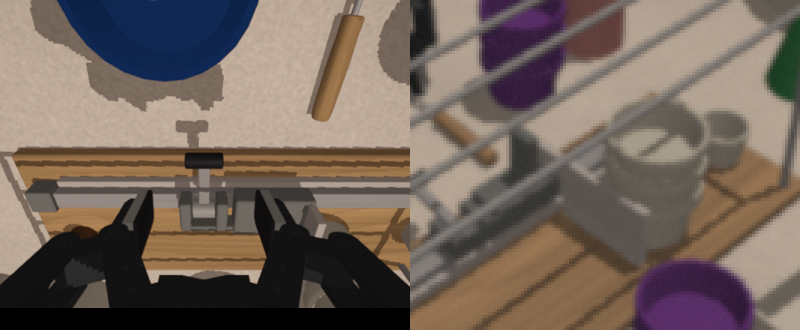

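```bash
python3 - <<'E'
from h import *
k=ctrl.get_calibration('wrist'); A=np.array(k['tool_from_camera']); P0=np.array([593.33,5.68,0]); X=np.array([np.cos(.06),np.sin(.06),0]);Y=np.array([-X[1],X[0],0])
def edges(f,row,lo=215,hi=342):
    g=cv2.imread(f).max(axis=2)[row,lo:hi].astype(int); d=np.flatnonzero(np.diff((g<60).astype(int)))+lo+.5; return d
def by(px,p,M):
    C=M@A[:3,3]+p; d=M@A[:3,:3]@np.linalg.inv(k['K'])@np.array([*px,1])
    t=min(np.arange(80,400,.1),key=lambda t:abs(np.hypot((C+d*t-P0)@X,(C+d*t)[2]-51)-75)); w=C+d*t
    return round((w-P0)@X,2),round((w-P0)@Y,2),round(w[2],1),'theta',round(np.degrees(np.arctan2(w[2]-51,-(w-P0)@X))-10,1)
p,M,s=cur()
for f,rows,P,MM in [('pics/w8.png',(243,247,251),(550.636,-70.929,148.642),Rt(31.844,np.radians(3.459))),('pics/w9.png',(286,290,298),(581.222,-68.486,105.787),Rt(31.844,np.radians(3.459))),('pics/w10.png',(310,316,322),(527.464,-72.1,46.84),Rt(14,np.radians(3.46))),('pics/w12.png',(310,316,322),(526.737,-72.419,35.264),Rt(14,np.radians(3.46))),('pics/w13.png',(215,219,224),p,M)]:
    for r in rows:
        e=edges(f,r); print(f,r,e.tolist(), by((e.mean(),r),np.array(P),MM) if len(e)==2 else '')
E
```

```text
pics/w8.png 243 [246.5, 310.5] (np.float64(-28.67), np.float64(-73.79), np.float64(120.3), 'theta', np.float64(57.5))
pics/w8.png 247 [246.5, 310.5] (np.float64(-26.12), np.float64(-73.78), np.float64(121.3), 'theta', np.float64(59.6))
pics/w8.png 251 [246.5, 311.5] (np.float64(-23.47), np.float64(-73.49), np.float64(122.3), 'theta', np.float64(61.8))
pics/w9.png 286 [233.5, 321.5] (np.float64(73.29), np.float64(-73.78), np.float64(67.0), 'theta', np.float64(157.7))
pics/w9.png 290 [232.5, 321.5] (np.float64(72.36), np.float64(-74.15), np.float64(70.7), 'theta', np.float64(154.8))
pics/w9.png 298 [232.5, 323.5] (np.float64(-22.98), np.float64(-73.49), np.float64(122.4), 'theta', np.float64(62.2))
pics/w10.png 310 [] 
pics/w10.png 316 [] 
pics/w10.png 322 [] 
pics/w12.png 310 [] 
pics/w12.png 316 [] 
pics/w12.png 322 [] 
pics/w13.png 215 [252.5, 304.5] (np.float64(-26.02), np.float64(-72.95), np.float64(-19.4), 'theta', np.float64(-79.7))
pics/w13.png 219 [252.5, 304.5] (np.float64(-20.09), np.float64(-72.93), np.float64(-21.2), 'theta', np.float64(-84.5))
pics/w13.png 224 [251.5, 304.5] (np.float64(-73.61), np.float64(-73.62), np.float64(65.2), 'theta', np.float64(0.9))
```

```bash
python3 - <<'E'
from h import *
P0=np.array([593.33,5.68,0]); X=np.array([np.cos(.06),np.sin(.06),0]);Y=np.array([-X[1],X[0],0])
for z in (60,64,72):
    w=wray((278.3,219),z); print(z,(w-P0)@X,(w-P0)@Y)
# scene/top: lever crops, difference of bystanders
a=cv2.imread('pics/top0.png'); b=save('top','t13')[:,:,::-1]
d=cv2.absdiff(a,b).max(axis=2); d=(d>40).astype(np.uint8)
c=np.hstack([cv2.resize(cv2.imread('pics/scene0.png')[190:300,190:370],(400,300),interpolation=3)*0+cv2.resize(cv2.imread('pics/s13.png')[190:300,190:370],(400,300),interpolation=3),cv2.resize(b[100:320,160:440],(400,300),interpolation=3)])
cv2.imwrite('pics/c14.png',c)
E
```

```text
60 -74.25791747641817 -73.39850427409884
64 -76.92484581572599 -73.41184207357036
72 -82.25870249434149 -73.43851767251341
```

View pics/c14.png

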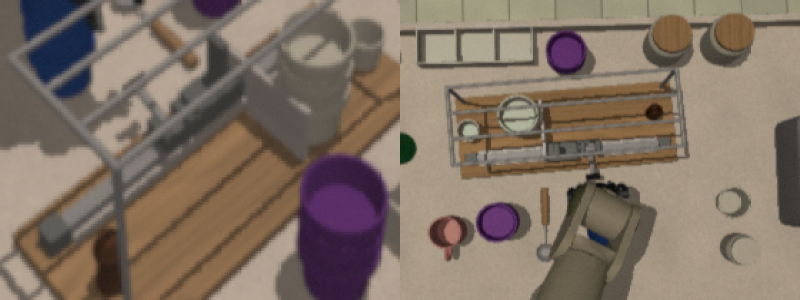

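```bash
python3 - <<'E'
from h import *
print(ctrl.sense()['time_s'],ctrl.sense()['force']); print(ctrl.finish_job())
E
```

```text
22.4167 [0.04940545 0.65733382 0.00675122]
the job is handed in; nothing more can be done
None
```

The job is handed in at 22.4 s. I swung the lever open to about 1.0 rad and slid the carriage by its tab about 82 mm until the stop plate touched the ramekins. I then swung the lever closed again, released it and backed the arm off.

- **Contact:** the sideways force on the gripper rose from about 5.5 N to 12–14 N while the lever was open.
- **Lever:** the last image reading taken while still holding it gave about 0°. After release the handle still read fully down, though that view could not give an exact angle.
- **Stop plate:** the lever bar's position along the rail changed by less than about 0.5 mm while closing. In the pictures the plate sits against the stack. I did not measure the gap directly.
- **Stack:** it showed no shift in the scene picture, where one pixel is about 3 mm. I estimate the push moved it about 1 mm. The other crockery looked unmoved in the last top view.
- **Robot:** the force reading was near zero at hand-in, with the gripper well clear of the rack.

Two things did not go as planned:

- **Opening the lever:** the last joint reached its range limit, so the tool drifted and dragged the unlocked carriage about 8 mm towards the stack. It stayed well clear. I used less tilt after that.
- **Closing the lever:** the handle slipped in the pads and the lever stopped about 7° short, so I pressed it further down until the readings showed it closed.

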